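# Set the labelling jig's sliding stop to the gift carton

## Robot

A 7-joint arm with a two-finger parallel gripper is mounted at the origin on the work surface. World frame = base frame: x ahead of the robot, y to its left, z up, the work surface at z = 0. Lengths are in m, angles in degrees, forces in N, time in s.
With the tool pointing down it reaches from about 0.4 to 0.85 m from the base axis. Payload 4.4 kg.
Tool frame: the origin (TCP) lies midway between the tips of the shut fingers; the grasp point (between the pads) lies 19 mm behind it; z points along the fingers, y is the line along which they close (so a half turn about z gives the same grasp; the last joint's range is limited). The gripper opens to 94 mm and grips with 3 to 60 N. Pads are 16 mm wide; open, the fingers measure 119 mm over their backs; the gripper's body (75 mm by 177 mm) begins 78 mm behind the grasp point.
Start: joints at [69.397, 36.005, 2.206, 86.941, -1.547, 57.084, -1.146], TCP at [0.188, -0.622, 0.205] pointing down, gripper open.
Joint ranges: [-175.42, 175.42], [-21.48, 121.26], [-71.46, 75.88], [10.55, 141.38], [-63.04, 243.04], [13.31, 113.54], [-168.57, 168.57]. Speed limits (degrees/s): [147.25, 147.25, 180, 180, 180, 180, 180].

## Interface

Orientations are given as a 3x3 rotation matrix whose columns are the frame's x, y, z axes.
In Python, from bench import arm gives the robot as it stands.
- The arm moves only by the tool arm_command, never from a script. Its argument "targets" is a list of rows, each a list of 5 numbers: the closure in counts, from 0 (fully open) to 255 (shut), then the shift along the world's x, y, z in m, then the turn about the world's z in rad. In form: [[fingers, x, y, z, yaw], ...]. A call has exactly 10 rows; each row is the pose to reach, as a shift and turn from the pose commanded when the call began; what a row does not reach only later rows make up. A row lasts 1/10 s, in which the tool goes at most 50 mm and 8.59 degrees, less where a joint would pass 70% of its speed; a pose out of reach is approached as far as the arm can. A call with a gripper value outside its range is refused whole. The fingers move at their own pace and stop on an object; "squeeze" is the grip in N (left out, the last holds). Time passes only in rows, so rows that repeat a pose let the fingers close, or fill a call up. It gives the time, the measured TCP pose, the force, the opening and the grip force at its end, in the units of the state.
- arm.read_state(): the state, without advancing time (a new reading comes with each control period).
- arm.get_image(name): name is "side" or "top" or "wrist"; returns the picture (420x560x3 uint8, blue, green, red); there is no depth.
- arm.camera_model(name): a dict with "vertical_fov" (degrees; the focal length in pixels is half the picture's height over the tangent of half this angle, whatever the lens; pixels are square), "cx", "cy" (the principal point, pixels), "camera_from_world" (4x4, takes a point from world to camera coordinates). Camera axes: x right, y up, looking along -z (the intrinsics and any distortion apply to the point x, -y, -z); pixel columns grow to the right and rows downward; lengths in m; the calibration is good to about 2 mm. The wrist camera is an equidistant fisheye: a pixel r from the principal point sees the ray r / f radians off the axis. A picture is of the moment at which its call begins: read the wrist's pose just before it. camera_model takes no time and is no camera call; for the wrist camera it gives the pose at the moment of the call.
- arm.finish_job(): hands the job in; it is judged then, once.
The state is a dict: "t": time; "q": joint angles; "dq": joint speeds; "effort": joint torques, N m; "position": TCP position; "orientation": TCP orientation; "force": force on the tool from outside, world axes, zero at the start; "moment": the same for the moment, N m; "opening": opening from 0.0 (shut) to 1.0 (fully open); "finger_force": force on a finger pad.
Only numpy, scipy, OpenCV 4.12 (cv2) and the standard library are available. Lean on these libraries where they do the work, as an engineer would, in place of code of your own. Each camera call takes 0.05 s, during which the arm holds its last target. There are 200 camera calls.

## Task

Set up the labelling jig for the gift carton that lies in its lane: loosen the wing knob of the sliding stop, slide the stop along until it has pushed the carton snugly against the fixed end fence with no slack left, and then tighten the knob again, turning it clockwise as far as it will go. Let go at the end, and leave the spare carton and the other things on the counter where they are.

Things in the scene. Friction and masses are not known exactly. Their poses are not given: they have to be found in the camera images.
- jig: Labelling jig fixed to the counter: plywood board 270 (x) x 480 (y) x 12 mm. Origin on the counter at mid length; the board spans x -130 to +140 mm. y runs along the lane from end fence to sliding stop; x points away from the robot, z up (turned up to 0.2 rad). Beyond the lane (x 28 to 140) is a bare strip with the spare carton and a jar. Nothing on the jig is higher than the knob.
- lane (a point): Middle of the lane on the board's top, 12 mm above the counter; axes as the jig's. The lane is 92 mm wide (x), between two low aluminium guide walls (tops 32 mm above the counter). On its robot side (jig x = -95 mm) runs a flat aluminium track 40 mm wide, top 26 mm above the counter.
- end_fence (a point): Point on the face of the fixed end fence, on the lane's centre line at the board's top (12 mm above the counter); axes as the jig's. The fence is a wooden block across the lane's jig -y end (face at jig y = -210 mm), top 67 mm above the counter.
- stop (a joint): Slide of the stop along jig y, in m: the clear distance between end fence and stop faces, 0 to 0.31 (smaller = nearer the fence). Starts 0.235 to 0.295. With the knob slack it slides with about 2 to 6 N, carton included; with it tight it resists about 20 N or more. With the carton pushed home it equals the carton's length (0.150 or 0.110).
- stop_face (a point): Centre of the stop's face towards the end fence, on the lane's centre line, 40 mm above the counter; axes as the jig's. The stop is a wooden plate 12 mm thick, top 65 mm above the counter, on a dark steel saddle (52 x 55 mm, top 70 mm above the counter) that rides on the track and carries the wing knob.
- knob (a joint): Turn of the wing knob in rad, growing clockwise seen from above: 0 fully slack, 1.5 hard against its end (tight). Below about 0.6 the stop is free; beyond that the clamp presses ever harder. Starts tight (1.2 to 1.45); stays where it is left. Turning takes 0.15 to 0.25 N m. Loose is under 0.5, tight is over 1.1. At value q the wing lies along jig x turned by -q about z.
- knob_grip (a point): Grip point on the wing knob's vertical axis, 108 mm above the counter. One upright black wing 50 mm long (point x) x 13 mm thick (point y), from 84 to 120 mm above the counter, over a 40 mm disc (upper face at 84 mm). The point turns with the knob; it is at jig x = -95 mm, 32.5 mm behind (jig +y of) the stop's face. Pinch the wing from above; it may also be held to slide the stop.
- carton_long: Cream gift carton with a dark band, 86 mm wide (x) x 150 mm long (y) x 50 mm high, about 270 g. Origin: centre of its underside. One of the two cartons lies in the lane between end fence and stop (the one to be held), the other is the spare beside the lane.
- carton_short: Cream gift carton with a dark band, 86 mm wide (x) x 110 mm long (y) x 50 mm high, about 200 g. Origin: centre of its underside. In the lane or spare, see the long one.
- jar_a: Small honey-coloured jar with brass-coloured lid, 50 mm across, 54 mm high, standing on the jig's board beside the spare carton. Bystander: leave alone. Origin: centre of its underside.
- jar_b: Small jar, 50 mm across, 54 mm high, on the counter to the robot's left. Bystander: leave alone. Origin: centre of its underside.
- jar_c: Small jar, 50 mm across, 54 mm high, on the counter to the robot's right. Bystander: leave alone. Origin: centre of its underside.
- soy_a: Dark sauce bottle, 52 mm across, 170 mm high, on the counter to the left. Bystander: leave alone. Origin: centre of its underside.
- soy_b: Dark sauce bottle, 66 mm across, 210 mm high, on the counter to the right. Bystander: leave alone. Origin: centre of its underside.
- stamp: Wooden hand stamp, 60 x 30 mm, 62 mm high, on the counter to the right. Bystander: leave alone. Origin: centre of its underside.
- tape_roll: Roll of tape lying flat, 96 mm across, 22 mm high, on the counter to the left. Bystander: leave alone. Origin: centre of its underside.
There are look-alikes about, which are no part of the job. What is shaped like the carton_long but orange or pink is not meant.

How it is judged (in metres and radians):
On the way, in this order (a step that is already met when the one before it is completed fails the run):
1. the wing knob is turned loose (under 0.5 rad) (value of joint knob below 0.5 rad), for 0.1 s.
2. the stop has pushed the lane's carton against the end fence (slack under 5 mm) (((x of carton_long in the frame of end_fence between -0.015 and 0.015 m and y of carton_long in the frame of end_fence between 0.07 and 0.08 m and angle between carton_long's own z axis and vertical below 0.06 rad and value of joint stop between 0.145 and 0.155 m) or (x of carton_short in the frame of end_fence between -0.015 and 0.015 m and y of carton_short in the frame of end_fence between 0.05 and 0.06 m and angle between carton_short's own z axis and vertical below 0.06 rad and value of joint stop between 0.105 and 0.115 m))), for 0.2 s.
At the end, for the whole second after the job is handed in: The carton in the lane lies flat against the fixed end fence and the stop is up against it, less than 5 mm of slack in all (stop value within 5 mm of that carton's length); the wing knob is tight (over 1.1 rad clockwise) and the stop is at rest (((x of carton_long in the frame of end_fence between -0.015 and 0.015 m and y of carton_long in the frame of end_fence between 0.07 and 0.08 m and angle between carton_long's own z axis and vertical below 0.06 rad and value of joint stop between 0.145 and 0.155 m) or (x of carton_short in the frame of end_fence between -0.015 and 0.015 m and y of carton_short in the frame of end_fence between 0.05 and 0.06 m and angle between carton_short's own z axis and vertical below 0.06 rad and value of joint stop between 0.105 and 0.115 m)) and value of joint knob above 1.1 rad and velocity of joint stop between -0.005 and 0.005 m/s); the robot touches nothing.
It fails at once if the spare carton beside the lane is moved by more than 20 mm ((x of carton_long in the frame of end_fence above 0.06 m and distance of carton_long from where it was at the start of the episode above 0.02 m) or (x of carton_short in the frame of end_fence above 0.06 m and distance of carton_short from where it was at the start of the episode above 0.02 m)).
It fails at once if a carton is lifted or tipped (angle between any of carton_long, carton_short's own z axis and vertical above 0.3 rad or height (world z) of any of carton_long, carton_short above 0.04 m).
It fails at once if one of the bottles, jars, the stamp or the tape roll is moved by more than 30 mm or knocked over (distance of any of jar_a, jar_b, jar_c, soy_a, soy_b, stamp, tape_roll from where it was at the start of the episode above 0.03 m or angle between any of jar_a, jar_b, jar_c, soy_a, soy_b, stamp, tape_roll's own z axis and vertical above 0.5 rad).
It also fails if it takes over 43 s, if anything falls off the work surface, if the arm or the gripper's body presses on something with over 40 N, if the wrist force passes 120 N, or if a joint passes its speed limit or range.

## Working session

There is one attempt and no reset: what is moved stays moved. The work goes in short steps, Python scripts to look and compute and a tool call to move; the robot and the scene stay as the last step left them, time stands still between calls to the robot, and variables do not carry over. Pictures are saved under pics/ and viewed, at most 10 in all, crops included, and the job is handed in when it is done.

Besides the shell and the picture viewer there is one more tool, called after "Call:" as name(argument=value, ...) on one line, values as JSON. arm_command: Moves the arm, as the interface text tells. Its arguments: {"type":"object","properties":{"targets":{"type":"array"},"squeeze":{"type":"number"}},"required":["targets"]}

```bash
mkdir -p pics
cat > h.py <<'E'
import numpy as np, cv2
from bench import arm
def ray(name,uv,m=None):
    m=m or arm.camera_model(name); f=210/np.tan(np.radians(m["vertical_fov"]/2))
    x,y=(uv[0]-m["cx"])/f,(uv[1]-m["cy"])/f
    if name=="wrist":
        r=np.hypot(x,y); s=np.sin(r)/r if r>1e-9 else 1; d=np.array([x*s,-y*s,-np.cos(r)])
    else: d=np.array([x,-y,-1])
    T=np.linalg.inv(np.array(m["camera_from_world"])); return T[:3,3],T[:3,:3]@d
def onplane(name,uv,z,m=None):
    o,d=ray(name,uv,m); return o+d*(z-o[2])/d[2]
def proj(name,p):
    m=arm.camera_model(name); f=210/np.tan(np.radians(m["vertical_fov"]/2))
    c=np.array(m["camera_from_world"])@np.r_[p,1]; x,y,z=c[0],-c[1],-c[2]
    if name=="wrist":
        r=np.hypot(x,y); th=np.arctan2(r,z); x,y,z=x/r*th,y/r*th,1
    return m["cx"]+f*x/z,m["cy"]+f*y/z
E
python3 - <<'E'
from h import *
for n in("top","side"):
    cv2.imwrite(f"pics/{n}0.png",arm.get_image(n)); m=arm.camera_model(n); print(m)
s=arm.read_state(); print(s["t"],s["position"],s["orientation"],s["opening"])
E
```

```text
{'vertical_fov': 45.50519376162038, 'cx': 289.20394206842565, 'cy': 211.45941828763543, 'camera_from_world': array([[ 0.00413763, -0.99999041, -0.00143476, -0.00487305],
       [ 0.98389915,  0.00381468,  0.1786838 , -0.53594007],
       [-0.17867662, -0.00215099,  0.9839055 , -1.3221199 ],
       [ 0.        ,  0.        ,  0.        ,  1.        ]])}
{'vertical_fov': 48.43664041556003, 'cx': 281.60271156088265, 'cy': 207.01101081656216, 'camera_from_world': array([[-0.97564613, -0.2193062 , -0.00440698,  0.52196652],
       [ 0.15291356, -0.69440932,  0.70314518, -0.16335019],
       [-0.15726434,  0.68534698,  0.71103266, -1.37422413],
       [ 0.        ,  0.        ,  0.        ,  1.        ]])}
0.1 [ 0.18810025 -0.62159505  0.20466962] [[ 9.57153936e-01  2.89579211e-01 -4.72660496e-04]
 [ 2.89579596e-01 -9.57152697e-01  1.54032656e-03]
 [-6.36171923e-06 -1.61120246e-03 -9.99998702e-01]] 0.9984653104190043
```

View pics/top0.png

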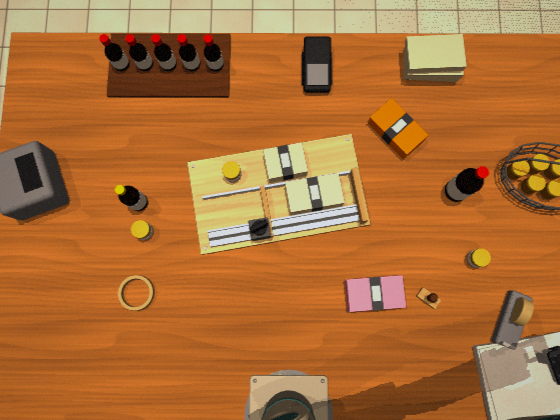

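View pics/side0.png

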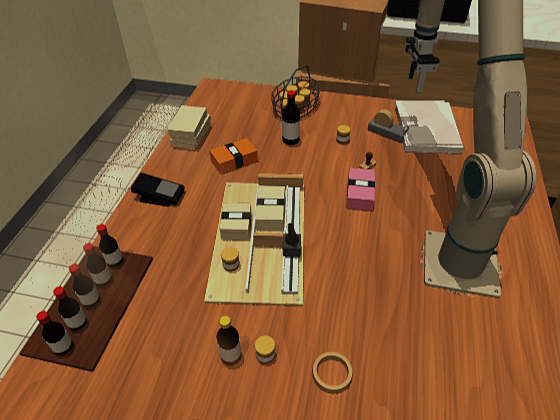

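The lane holds the long carton (top px 315,193), next to the spare short one (286,161). The orange (398,127) and pink (376,293) cartons are look-alikes. The only knob is the black wing on the saddle at (260,229). Next I'll take a close crop and measure.

Run:
```python
from h import *
im=cv2.imread("pics/top0.png"); si=cv2.imread("pics/side0.png")
a=cv2.resize(im[125:260,180:380],None,fx=4,fy=4,interpolation=cv2.INTER_CUBIC)[:,:800]
b=cv2.resize(si[210:290,240:340],None,fx=8,fy=8,interpolation=cv2.INTER_CUBIC)[:600]
cv2.imwrite("pics/c1.png",a); cv2.imwrite("pics/c2.png",b)
hsv=cv2.cvtColor(im,cv2.COLOR_BGR2HSV)
# board corners seen at top, z=0.012
P=[onplane("top",p,0.012)[:2] for p in((188,162),(351,136),(369,224),(202,252))]
print(np.round(P,4));
```

```text
[[ 0.6853  0.2877]
 [ 0.7648 -0.1803]
 [ 0.5078 -0.226 ]
 [ 0.4275  0.2385]]
```

View pics/c1.png

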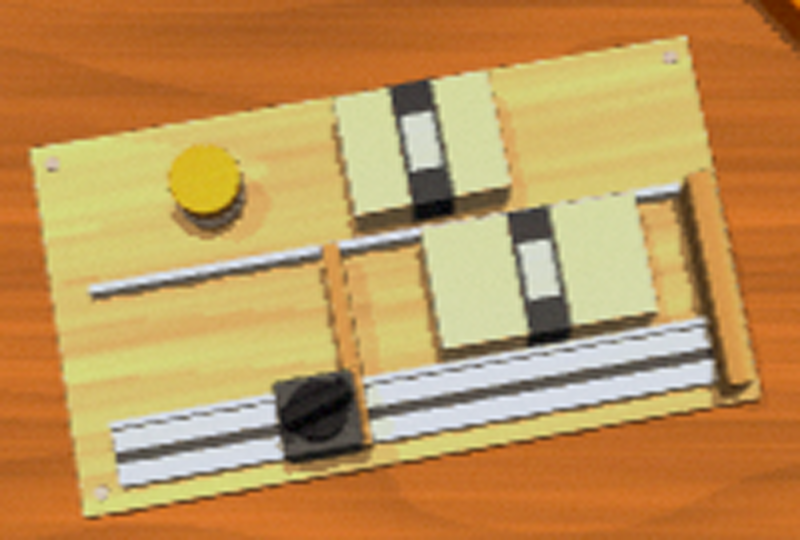

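View pics/c2.png

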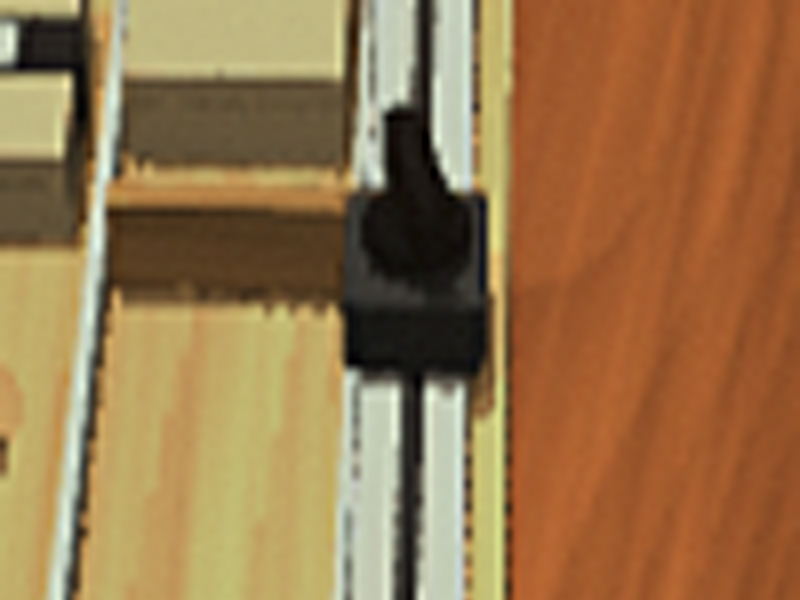

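Close crop: the black wing on the saddle is centred at about crop (318,403), and the long carton in the lane has gaps at both ends. Now the knob position.

Run:
```python
from h import *
im=cv2.imread("pics/top0.png")
yaw=0.171;O=np.array([0.5915,0.0291]);R=np.array([[np.cos(yaw),-np.sin(yaw)],[np.sin(yaw),np.cos(yaw)]])
for uv,z in (((180+318/4,125+403/4),.12),((180+314/4,125+410/4),.084)):
    p=onplane("top",uv,z)[:2]; print("knob",p,"jig",R.T@(p-O))
for uv in ((357,380),(345,250)):
    p=onplane("top",(180+uv[0]/4,125+uv[1]/4),.065)[:2]; print("plate",R.T@(p-O))
```

```text
knob [0.48518771 0.07354099] jig [-0.09719931  0.06188375]
knob [0.48596343 0.07835501] jig [-0.09561571  0.06649556]
plate [-0.07727183  0.03547657]
plate [0.01273689 0.02926071]
```

Call:
arm_command(targets=[[0, 0.02, 0.044, 0.04, 0.12], [0, 0.04, 0.088, 0.04, 0.25], [0, 0.06, 0.132, 0.04, 0.37], [0, 0.08, 0.176, 0.04, 0.5], [0, 0.1, 0.22, 0.04, 0.62], [0, 0.12, 0.265, 0.04, 0.75], [0, 0.14, 0.31, 0.04, 0.88], [0, 0.16, 0.355, 0.04, 1.0], [0, 0.18, 0.4, 0.04, 1.13], [0, 0.2, 0.44, 0.04, 1.25]], squeeze=20)

```text
t: 1.1
position: [0.3884, -0.1798, 0.2455]
orientation: [[0.021, 1.0, -0.0], [1.0, -0.021, -0.0], [-0.0, -0.0, -1.0]]
force: [0.6, -0.4, 1.0]
opening: 1.001
finger_force: 0.0
```

Call:
arm_command(targets=[[0, 0.017, 0.04, 0, 0.12], [0, 0.034, 0.08, 0, 0.25], [0, 0.05, 0.125, 0, 0.37], [0, 0.067, 0.17, 0, 0.46], [0, 0.083, 0.21, -0.01, 0.46], [0, 0.099, 0.257, -0.02, 0.46], [0, 0.099, 0.257, -0.04, 0.46], [0, 0.099, 0.257, -0.04, 0.46], [0, 0.099, 0.257, -0.04, 0.46], [0, 0.099, 0.257, -0.04, 0.46]])

```text
t: 2.1
position: [0.4875, 0.0735, 0.2061]
orientation: [[-0.418, 0.909, 0.001], [0.909, 0.418, -0.001], [-0.001, 0.0, -1.0]]
force: [-0.5, 0.1, 0.1]
opening: 1.001
finger_force: 0.0
```

Run:
```python
from h import *
m=arm.camera_model("wrist"); im=arm.get_image("wrist"); cv2.imwrite("pics/w1.png",im)
s=arm.read_state(); print(s["t"],s["position"],np.degrees(np.arctan2(s["orientation"][1][1],s["orientation"][0][1])),s["q"])
print(proj("wrist",[.487,.0755,.12]))
import pickle; pickle.dump(m,open("m1","wb"))
```

```text
2.15 [0.48763195 0.07358135 0.20624116] 24.674007198221577 [  9.94253236  25.54980013 -30.72387276 110.84441092  17.28613243
  48.08075433  -5.31672238]
(np.float64(283.61509120227294), np.float64(209.440041162386))
```

View pics/w1.png

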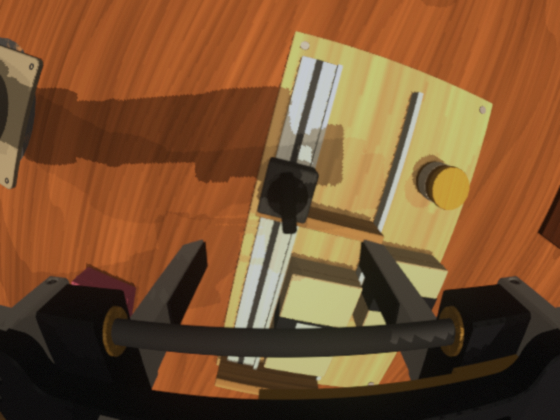

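The wrist view shows the knob at about (288,208). The wing runs near-vertical from its near end (290,231), between the open fingers. I'll brighten a crop to see the angle.

Run:
```python
import cv2,numpy as np
im=cv2.imread("pics/w1.png")[150:245,245:335].astype(float)
c=np.clip(im*4,0,255).astype(np.uint8)
cv2.imwrite("pics/w1c.png",cv2.resize(c,None,fx=6,fy=6,interpolation=cv2.INTER_CUBIC))
```

```text
(no output)
```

View pics/w1c.png

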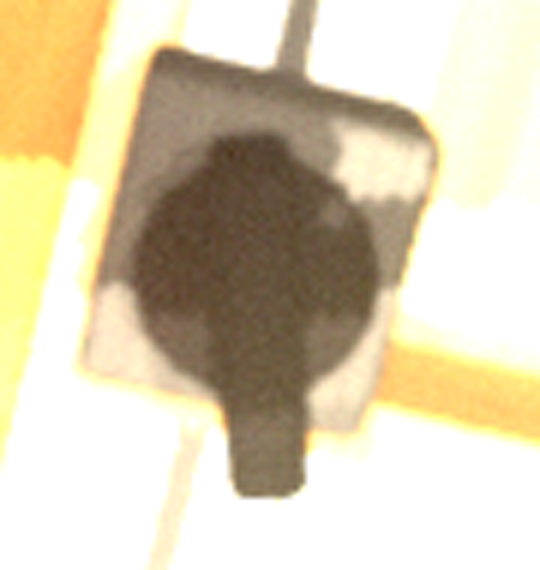

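Run:
```python
from h import *
import pickle; m=pickle.load(open("m1","rb")); print(np.linalg.inv(m["camera_from_world"])[:3,3])
f=lambda u,v,z: onplane("wrist",(245+u/6,150+v/6),z,m)[:2]
print("disc",f(255,268,.084))
for z in(.12,.084):print(f(270,495,z),f(252,140,z),f(268,400,z))
```

```text
[0.45330835 0.14632843 0.38538303]
disc [0.48854109 0.08079   ]
[0.50059201 0.05880579] [0.47629857 0.10495593] [0.49419313 0.07180065]
[0.50700618 0.04693308] [0.47941726 0.09934363] [0.49973927 0.06169073]
```

Call:
arm_command(targets=[[0, 0.001, 0.0065, -0.03, 0.05], [0, 0.001, 0.0065, -0.06, 0.05], [0, 0.001, 0.0065, -0.09, 0.05], [0, 0.001, 0.0065, -0.115, 0.05], [0, 0.001, 0.0065, -0.115, 0.05], [200, 0.001, 0.0065, -0.115, 0.05], [235, 0.001, 0.0065, -0.115, 0.05], [255, 0.001, 0.0065, -0.115, 0.05], [255, 0.001, 0.0065, -0.115, 0.05], [255, 0.001, 0.0065, -0.115, 0.05]], squeeze=40)

```text
t: 3.15
position: [0.4886, 0.0813, 0.0911]
orientation: [[-0.464, 0.886, 0.001], [0.886, 0.464, 0.0], [-0.0, 0.001, -1.0]]
force: [-0.8, -0.0, 0.3]
opening: 0.611
finger_force: 0.0
```

Call:
arm_command(targets=[[255, 0, 0, 0, 0], [255, 0, 0, 0, 0], [255, 0, 0, 0, 0], [255, 0, 0, 0, 0], [255, 0, 0, 0, 0], [255, 0, 0, 0, 0], [255, 0, 0, 0, 0], [255, 0, 0, 0, 0], [255, 0, 0, 0, 0], [255, 0, 0, 0, 0]])

```text
t: 4.15
position: [0.4885, 0.0815, 0.0905]
orientation: [[-0.464, 0.886, 0.0], [0.886, 0.464, 0.0], [0.0, 0.001, -1.0]]
force: [0.8, 1.0, -2.1]
opening: 0.133
finger_force: 40.0
```

Call:
arm_command(targets=[[255, 0, 0, 0, 0.12], [255, 0, 0, 0, 0.24], [255, 0, 0, 0, 0.36], [255, 0, 0, 0, 0.48], [255, 0, 0, 0, 0.6], [255, 0, 0, 0, 0.72], [255, 0, 0, 0, 0.84], [255, 0, 0, 0, 0.96], [255, 0, 0, 0, 1.06], [255, 0, 0, 0, 1.06]])

```text
t: 5.15
position: [0.4874, 0.0801, 0.0903]
orientation: [[-1.0, 0.028, -0.002], [0.028, 1.0, -0.002], [0.002, -0.002, -1.0]]
force: [-1.2, -1.4, 2.6]
opening: 0.136
finger_force: 40.0
```

Run:
```python
from h import *
s=arm.read_state(); o=s["orientation"]; print(s["t"],s["position"],s["force"],s["moment"],np.arctan2(o[1][0],o[0][0])-np.pi,s["q"])
cv2.imwrite("pics/w2.png",arm.get_image("wrist"))
```

```text
5.15 [0.48737131 0.08014525 0.09033218] [-1.16395592 -1.35524092  2.55162863] [-0.3627281   0.22326148  0.13654495] -0.02842015461818015 [ 14.83820156  39.46014743 -41.67626525 116.80578111  41.60229926
  39.61903023  34.27498682]
```

View pics/w2.png

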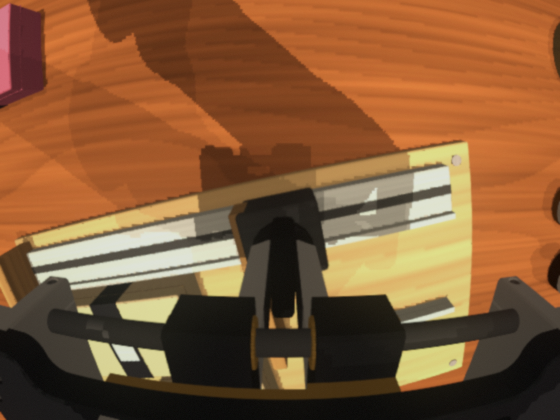

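The wing is gripped and turned to q≈0.2. Sliding the stop now.

Call:
arm_command(targets=[[255, 0.0017, -0.01, 0, 0], [255, 0.0034, -0.02, 0, 0], [255, 0.0051, -0.03, 0, 0], [255, 0.0068, -0.04, 0, 0], [255, 0.0085, -0.05, 0, 0], [255, 0.0102, -0.06, 0, 0], [255, 0.0119, -0.07, 0, 0], [255, 0.0136, -0.079, 0, 0], [255, 0.0148, -0.086, 0, 0], [255, 0.0148, -0.086, 0, 0]])

```text
t: 6.2
position: [0.5033, -0.0069, 0.0903]
orientation: [[-1.0, 0.03, -0.0], [0.03, 1.0, -0.002], [0.0, -0.002, -1.0]]
force: [-2.0, -2.7, -1.7]
opening: 0.136
finger_force: 40.0
```

Run:
```python
from h import *
s=arm.read_state(); print(s["t"],s["position"],s["force"],s["moment"])
im=arm.get_image("top"); cv2.imwrite("pics/t2.png",cv2.resize(im[125:260,180:380],None,fx=4,fy=4,interpolation=cv2.INTER_CUBIC))
```

```text
6.2 [ 0.50326519 -0.0069497   0.09034963] [-1.97338141 -2.72259209 -1.73651705] [-0.38311463  0.3139178   0.10226912]
```

View pics/t2.png

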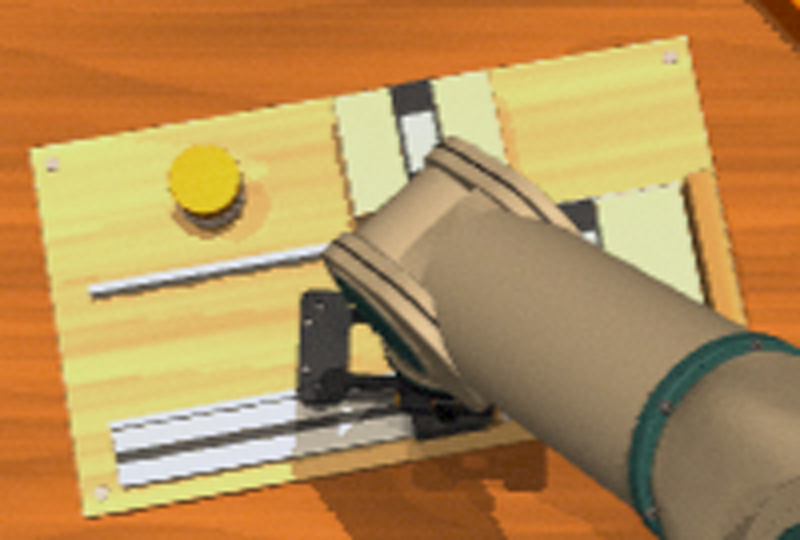

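The arm hides the stop, but the carton is near the fence (right edge about 690, fence about 700). I'll creep forward and watch the force.

Call:
arm_command(targets=[[255, 0.0002, -0.001, 0, 0], [255, 0.0003, -0.002, 0, 0], [255, 0.0005, -0.003, 0, 0], [255, 0.0007, -0.004, 0, 0], [255, 0.0009, -0.005, 0, 0], [255, 0.001, -0.006, 0, 0], [255, 0.001, -0.006, 0, 0], [255, 0.001, -0.006, 0, 0], [255, 0.001, -0.006, 0, 0], [255, 0.001, -0.006, 0, 0]])

```text
t: 7.25
position: [0.504, -0.0106, 0.0904]
orientation: [[-1.0, 0.028, -0.0], [0.028, 1.0, 0.0], [0.0, 0.0, -1.0]]
force: [-1.6, 1.4, -5.0]
opening: 0.133
finger_force: 40.0
```

Call:
arm_command(targets=[[255, 0.0002, -0.001, 0, 0], [255, 0.0003, -0.002, 0, 0], [255, 0.0005, -0.003, 0, 0], [255, 0.0007, -0.004, 0, 0], [255, 0.0007, -0.004, 0, 0], [255, 0.0007, -0.004, 0, 0], [255, 0.0007, -0.004, 0, 0], [255, 0.0007, -0.004, 0, 0], [255, 0.0007, -0.004, 0, 0], [255, 0.0007, -0.004, 0, 0]])

```text
t: 8.25
position: [0.5042, -0.0119, 0.0904]
orientation: [[-1.0, 0.026, -0.0], [0.026, 1.0, 0.004], [0.001, 0.004, -1.0]]
force: [-5.0, 7.7, -6.1]
opening: 0.135
finger_force: 40.0
```

Call:
arm_command(targets=[[255, 0.0002, -0.001, 0, 0], [255, 0.0003, -0.002, 0, 0], [255, 0.0005, -0.003, 0, 0], [255, 0.0007, -0.004, 0, 0], [255, 0.0007, -0.004, 0, 0], [255, 0.0007, -0.004, 0, 0], [255, 0.0007, -0.004, 0, 0], [255, 0.0007, -0.004, 0, 0], [255, 0.0007, -0.004, 0, 0], [255, 0.0007, -0.004, 0, 0]])

```text
t: 9.25
position: [0.5043, -0.012, 0.0904]
orientation: [[-1.0, 0.024, -0.001], [0.024, 1.0, 0.009], [0.001, 0.009, -1.0]]
force: [-6.4, 15.1, -6.0]
opening: 0.136
finger_force: 40.0
```

Run:
```python
from h import *
im=arm.get_image("side"); cv2.imwrite("pics/s2.png",cv2.resize(im[160:300,200:340],None,fx=4,fy=4,interpolation=cv2.INTER_CUBIC))
```

```text
(no output)
```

View pics/s2.png

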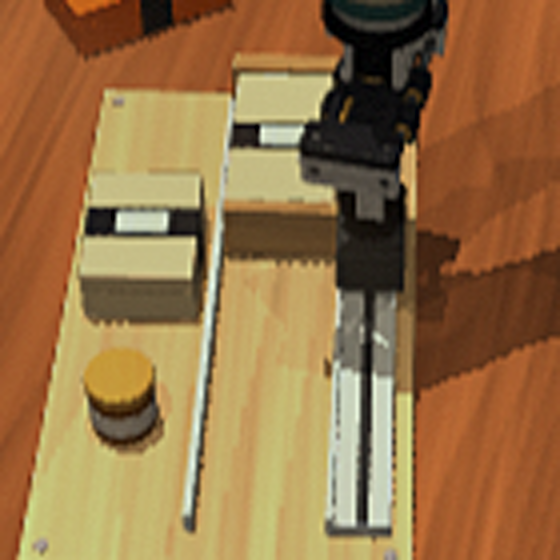

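The side view shows the stop plate flush against the carton and the carton against the fence. It is stalled at 15 N, so it is snug. I'll tighten now, keeping a light push.

Call:
arm_command(targets=[[255, -0.0005, 0.003, 0, -0.12], [255, -0.0005, 0.003, 0, -0.24], [255, -0.0005, 0.003, 0, -0.36], [255, -0.0005, 0.003, 0, -0.48], [255, -0.0005, 0.003, 0, -0.6], [255, -0.0005, 0.003, 0, -0.72], [255, -0.0005, 0.003, 0, -0.84], [255, -0.0005, 0.003, 0, -0.95], [255, -0.0005, 0.003, 0, -1.05], [255, -0.0005, 0.003, 0, -1.05]])

```text
t: 10.3
position: [0.5053, -0.0102, 0.0905]
orientation: [[-0.475, 0.88, 0.001], [0.88, 0.475, 0.006], [0.005, 0.004, -1.0]]
force: [-3.4, 12.2, -7.6]
opening: 0.138
finger_force: 40.0
```

Call:
arm_command(targets=[[255, 0, 0, 0, -0.05], [255, 0, 0, 0, -0.1], [255, 0, 0, 0, -0.15], [255, 0, 0, 0, -0.2], [255, 0, 0, 0, -0.25], [255, 0, 0, 0, -0.28], [255, 0, 0, 0, -0.28], [255, 0, 0, 0, -0.28], [255, 0, 0, 0, -0.28], [255, 0, 0, 0, -0.28]])

```text
t: 11.3
position: [0.5058, -0.0101, 0.0906]
orientation: [[-0.218, 0.976, 0.002], [0.976, 0.218, 0.006], [0.006, 0.003, -1.0]]
force: [-2.7, 11.6, -7.5]
opening: 0.141
finger_force: 40.2
```

Run:
```python
from h import *
s=arm.read_state(); o=s["orientation"]; a=np.arctan2(o[1][0],o[0][0])-np.pi; print(s["t"],s["position"],s["force"],s["moment"],"q",0.171-a,s["q"][6])
```

```text
11.3 [ 0.50582432 -0.01005877  0.09057339] [-2.71633196 11.59518442 -7.48555573] [2.79748827 0.60393709 0.56621068] q 1.522007100943658 -12.19266377755418
```

Call:
arm_command(targets=[[255, 0, 0.001, 0, 0.02], [200, 0, 0.001, 0, 0.02], [100, 0, 0.001, 0, 0.02], [0, 0, 0.001, 0, 0.02], [0, 0, 0.001, 0, 0.02], [0, 0, 0.001, 0, 0.02], [0, 0, 0.001, 0, 0.02], [0, 0, 0.001, 0, 0.02], [0, 0, 0.001, 0, 0.02], [0, 0, 0.001, 0, 0.02]])

```text
t: 12.3
position: [0.5049, -0.0147, 0.0905]
orientation: [[-0.231, 0.973, -0.0], [0.973, 0.231, 0.0], [0.0, -0.0, -1.0]]
force: [-0.1, 0.3, 0.5]
opening: 0.859
finger_force: 0.0
```

Call:
arm_command(targets=[[0, 0, 0, 0.02, 0], [0, 0, 0, 0.04, 0], [0, 0, 0, 0.07, 0], [0, 0, 0, 0.1, 0], [0, 0, 0, 0.13, 0], [0, -0.03, 0.04, 0.16, 0], [0, -0.06, 0.08, 0.16, 0], [0, -0.09, 0.12, 0.16, 0], [0, -0.1, 0.16, 0.16, 0], [0, -0.1, 0.18, 0.16, 0]])

```text
t: 13.3
position: [0.4025, 0.1691, 0.2512]
orientation: [[-0.237, 0.972, 0.001], [0.972, 0.237, 0.001], [0.001, 0.001, -1.0]]
force: [0.3, 0.0, -0.2]
opening: 0.999
finger_force: 0.0
```

Run:
```python
from h import *
m=arm.camera_model("wrist"); w=arm.get_image("wrist"); t=arm.get_image("top")
a=cv2.resize(t[125:260,180:380],None,fx=2.8,fy=2.8,interpolation=cv2.INTER_CUBIC)
a=cv2.resize(a,(400,270)); b=cv2.resize(w,(400,300))
c=np.zeros((570,400,3),np.uint8); c[:270]=np.clip(a*1.0,0,255); c[270:]=b
cv2.imwrite("pics/f.png",c); cv2.imwrite("pics/wf.png",w); print(arm.read_state()["position"],arm.read_state()["t"])
```

```text
[0.40434785 0.16864317 0.25097529] 13.4
```

View pics/f.png

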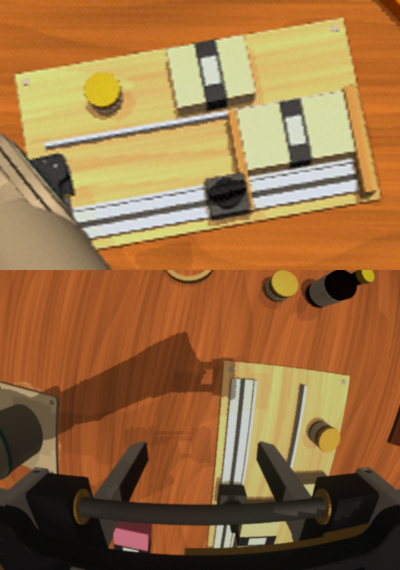

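The final view shows the carton (240–355, 90–170) tight between the stop plate and the fence. The wing lies along the track (q≈1.5), and the spare carton and jar haven't moved.

```bash
python3 -c "
from bench import arm
print(arm.finish_job())"
```

```text
the job is handed in; nothing more can be done
None
```

The job is handed in, with no verdict returned. The long carton sits snug between the stop and the end fence, the knob is tight against its end at about 1.5 rad, and the gripper is open and clear; it took about 13 s of the 43 s allowed.

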